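# Bread roll off the covered griddle with tongs

### The job

Raise the stiff cover of the griddle to about 60 degrees from shut (within ten degrees) and leave it standing there by itself. Then take the tongs by their arms and use them to pick up the round bread roll, without touching that roll with the hand or shifting the long roll beside it. Finish while still holding: the round roll stays pinched between the jaws of the tongs, in the air at least 10 cm above the griddle plate, and nothing is put down or let go.

Things in the scene. Friction and masses are not known exactly. Their poses are not given: they have to be found in the camera images.
- griddle: dark flat griddle standing on the hob, fixed, 200 (its x) x 240 (its y) mm, with no rim; origin at the centre of its underside, z up; its flat plate is 36 mm above the origin. Its front is its -x side; the cover is hinged along its back (+x) edge.
- lid (a joint): steel cover of the griddle, a shallow upside-down box 200 x 240 x 75 mm; angle in rad, 0 = shut, growing as the front edge rises; stop at 1.75. The hinge is stiff: the cover stays at whatever angle it is left; moving it takes about 5 N at the handle. May start slightly ajar.
- lid_hinge (a point): point on the cover's hinge line, middle of the back edge of the griddle at plate height; the hinge line runs along this frame's y.
- lid_handle (a point): centre of the cover's handle, a black round bar 12 mm thick and 130 mm long parallel to the hinge, standing 48 mm in front of the cover's front face on two stems 120 mm apart. With the cover shut it lies 248 mm in front of the hinge line and 45 mm above it; it moves and turns with the cover.
- round_roll: round bread roll, the one to pick up, 50 mm across and 39 mm high, sides upright from 6 to 22 mm above its base; about 45 g; lies loose on the griddle under the cover; origin at the centre of its underside.
- round_roll_center (a point): centre of the round roll, half-way up (19.5 mm above its base).
- long_roll: long bread roll lying beside the round one, 95 x 36 x 34 mm, long along its x; must stay (not be moved 3 cm); origin at the centre of its underside.
- tongs: steel spring tongs lying flat on a thin dark tray (300 x 110 mm, 6 mm high), 0.11 kg, about 260 mm long along their x, arms side by side along y, everything 22 mm high in z; origin at their underside on the middle line. The arms are hinged together at x = -120 mm and the jaws are at x = +85 to +120 mm. A spring holds them open; squeezing the arms together from both sides closes the jaws, both arms moving alike.
- tongs_left: the tongs' arm on their +y side (origin on the hinge).
- tongs_right: the tongs' arm on their -y side (origin on the hinge).
- tongs_grip (a point): where to take the tongs: on their middle line 25 mm behind the origin, half-way up (11 mm above the underside); x along the tongs to the jaws, y across the arms. Here the arms are 22 mm high and measure 55 mm over their outsides when open (spring about 4 N), about 40 mm when the jaws are closed on the round roll (spring about 6 N). Squeezed to about 50 mm they can be carried with the jaws still 74 mm apart.
- tongs_tips (a point): point midway between the jaws, on the tongs' middle line 130 mm ahead of tongs_grip (toward +x) and at the same height: the roll's centre belongs here when the jaws close. The jaws are 35 mm long, 22 mm high, 5 mm thick; the gap between them is about 85 mm open.

How it is judged:
By the outcome, as a careful person would: the job done as asked, in the order asked, and still so for the second after the job is handed in, while the arm keeps its last pose, push and grip.
It also fails if it takes over 72 s, if anything falls off the work surface, if the arm or the gripper's body presses on something with over 40 N, if the wrist force passes 120 N, or if a joint passes its speed limit or range.

### The arm

A 7-joint arm with a two-finger parallel gripper is mounted at the origin on a cart in front of the work surface, level with it; the furniture and walls round the work are solid. World frame = base frame: x ahead of the robot, y to its left, z up, the work surface at z = 0. Lengths are in m, angles in rad, forces in N, time in s.
With the tool pointing down it reaches from about 0.4 to 0.875 m from the base axis. Payload 19.3 kg.
Tool frame: the origin (TCP) lies at the very end of the fingers, on their centre line; the grasp point (between the pads) lies 19 mm behind it; x points along the fingers, y is the direction in which the jaws open and shut, and the axes are right-handed (so a half turn about x gives the same grasp; the last joint's range is limited). The gripper opens to 85 mm and grips with 20 to 120 N. Pads are 22 mm wide; open, the fingers measure 114 mm over their backs; the gripper's body (76 mm by 85 mm) begins 54 mm behind the grasp point. The pads swing forward as they close: fully open they stand 13 mm farther back than shut.
Start: joints at [1.269, 0.521, -0.036, 1.599, 0.021, 1.021, -0.113], TCP at [0.144, -0.608, 0.208] pointing down, gripper open.
Joint ranges: [-2.91, 2.91], [-0.3, 2.13], [-1.5, 1.42], [0.17, 2.43], [-1.26, 4.41], [0.16, 1.93], [-2.52, 2.52]. Speed limits (rad/s): [1.89, 1.89, 2.39, 2.39, 3.01, 3.01, 3.01].

### API

Orientations are given as [roll, pitch, yaw] about the fixed x, y, z axes, in that order (R = Rz(yaw) Ry(pitch) Rx(roll)).
In Python, from workcell import bot, grab_frame, job_done gives the robot as it stands.
- The arm moves only by the shell command python3 -m pendant 'ROWS' [OPENING] [FORCE]. ROWS is JSON, a list of rows, each a list of 4 numbers: the shift along the tool's x, y, z in mm, then the turn about the tool's x in degrees. A call has 1 to 12 rows; each row shifts and turns the commanded pose from where the row before left it, along the tool's axes as they then stand; what a row does not reach is not made up. A row lasts 1/8 s, in which the tool goes at most 62.5 mm and 10.7 degrees, less where a joint would pass 70% of its speed; a pose out of reach is approached as far as the arm can. A call is refused whole if a number of a shift passes 62.5 or a number of a turn 10.7, either way. A call with a gripper value outside its range is refused whole. OPENING is the opening, from -1 (shut) to 1 (fully open), set as the call begins (- or left out, the last holds). The fingers move at their own pace and stop on an object; FORCE is the grip in N (left out, the last holds). Time passes only in rows, so rows that do not move let the fingers close. It gives the time, the measured TCP pose, the force and the opening at its end, in the units of the state.
- bot.observe(): the state, without advancing time (a new reading comes with each control period).
- grab_frame(name): name is "scene" or "side" or "wrist"; returns a dict with "img" (480x640x3 uint8, red, green, blue), "fovy" (degrees; the focal length in pixels is half the picture's height over the tangent of half this angle, whatever the lens; pixels are square), "cx", "cy" (the principal point, pixels), "R" (3x3) and "t" (3): a world point X has camera coordinates R X + t. Camera axes: x right, y down, z forward; pixel columns grow to the right and rows downward; lengths in m; the calibration is good to about 2 mm. A picture is of the moment at which its call begins. There is no depth.
- job_done(): hands the job in, once; it reports no verdict.
The state is a dict: "clock": time; "qpos": joint angles; "qd": joint speeds; "joint_efforts": joint torques, N m; "position": TCP position; "tool_rot": TCP orientation; "force": force on the tool from outside, world axes, zero at the start; "moment": the same for the moment, N m; "grip_width": finger opening in m.
Only numpy, scipy, OpenCV 4.12 (cv2) and the standard library are available. Lean on these libraries where they do the work, as an engineer would, in place of code of your own. Each camera call takes 0.05 s, during which the arm holds its last target.

## Working session

There is one attempt and no reset: what is moved stays moved. The work goes in short steps, Python scripts to look and compute and a shell command to move; the robot and the scene stay as the last step left them, time stands still between calls to the robot, and variables do not carry over. Pictures are saved under pics/ and viewed, and the job is handed in when it is done.

```bash
ls; mkdir -p pics; python3 - <<'E'
from workcell import bot, grab_frame
import cv2,numpy as np
for n in ["scene","side","wrist"]:
    f=grab_frame(n); cv2.imwrite(f"pics/{n}0.png",f["img"][:,:,::-1])
    print(n,f["fovy"],f["cx"],f["cy"],np.round(f["R"],4).tolist(),np.round(f["t"],4).tolist())
print(bot.observe())
E
```

```text
pics
scene 49.91519191442456 314.51096898752496 237.13873322083398 [[0.8637, -0.5035, -0.0242], [-0.3133, -0.4984, -0.8084], [0.3949, 0.7057, -0.5882]] [-0.4613, 0.2566, 0.6532]
side 47.861115505973146 316.9707345921044 233.22908569574062 [[0.2112, -0.9774, 0.0075], [-0.8391, -0.1852, -0.5116], [0.5014, 0.1017, -0.8592]] [-0.0677, 0.5167, 0.8213]
wrist 69.62221910842665 311.1673452271288 240.88701863150123 [[0.2304, -0.9731, -0.0008], [-0.9364, -0.222, 0.2719], [-0.2648, -0.0619, -0.9623]] [-0.6235, -0.0354, 0.3774]
{'clock': 0.15, 'qpos': array([ 1.2688051 ,  0.52186883, -0.03632364,  1.59988397,  0.02119417,
        1.02110683, -0.11281393]), 'qd': array([ 0.00021979, -0.00208202, -0.00080285, -0.00072003, -0.00075037,
       -0.00113599, -0.00034093]), 'joint_efforts': array([ 2.95867190e-03, -9.27394009e+01,  1.98110618e+00, -3.70056581e+01,
        1.80345168e-02,  6.30736249e-03, -2.39045494e-05]), 'position': array([ 0.14347907, -0.60801721,  0.20736067]), 'tool_rot': array([-1.50620813,  1.56991405,  1.8671433 ]), 'force': array([ 0.41776357, -1.01631003,  0.14627489]), 'moment': array([0.03664353, 0.00152532, 0.02786615]), 'grip_width': 0.08534143828166431}
```

View pics/scene0.png

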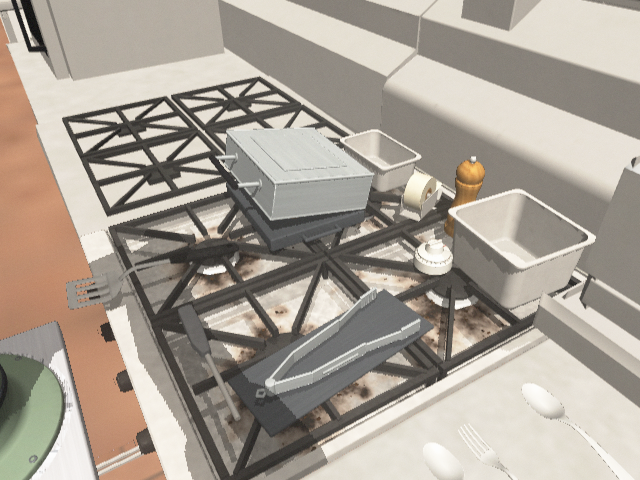

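View pics/side0.png

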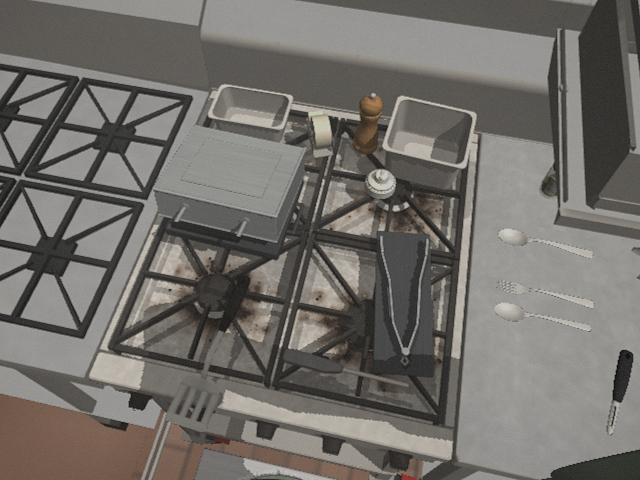

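View pics/wrist0.png

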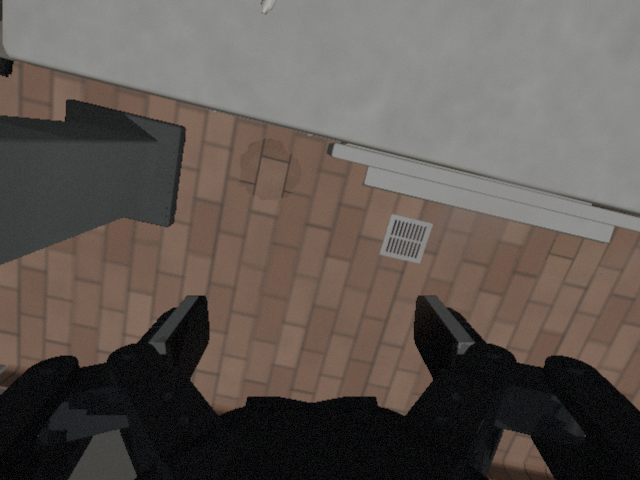

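The scene and side views show the griddle with its cover at about (300,170) and (230,190), and the tongs on the tray at about (340,350) and (405,300). I'll enlarge these areas.

```bash
python3 - <<'E'
import cv2
a=cv2.imread('pics/scene0.png');b=cv2.imread('pics/side0.png')
cv2.imwrite('pics/c1.png',cv2.resize(a[110:260,200:400],None,fx=4,fy=4,interpolation=cv2.INTER_CUBIC))
cv2.imwrite('pics/c2.png',cv2.resize(b[115:265,140:340],None,fx=4,fy=4,interpolation=cv2.INTER_CUBIC))
cv2.imwrite('pics/c3.png',cv2.resize(a[275:425,235:435],None,fx=4,fy=4,interpolation=cv2.INTER_CUBIC))
cv2.imwrite('pics/c4.png',cv2.resize(b[230:380,320:520],None,fx=4,fy=4,interpolation=cv2.INTER_CUBIC))
E
```

```text
(no output)
```

View pics/c1.png

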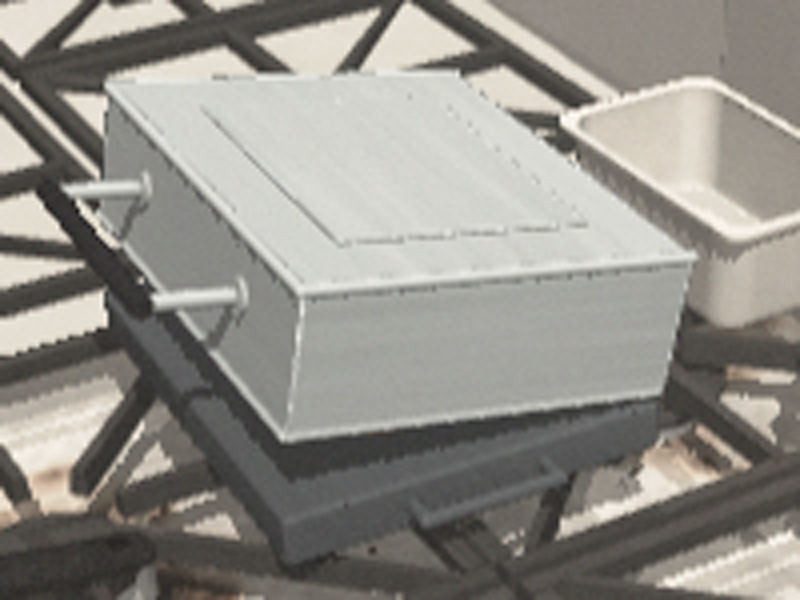

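View pics/c2.png

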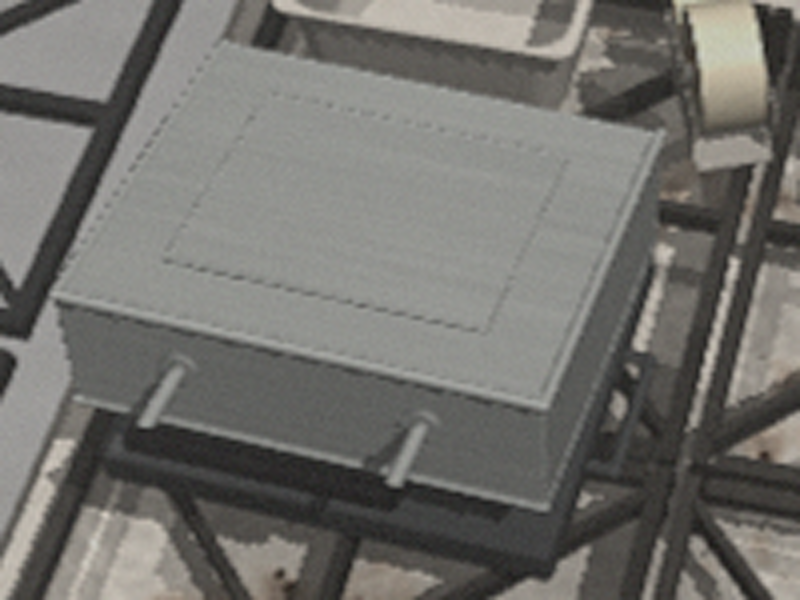

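View pics/c3.png

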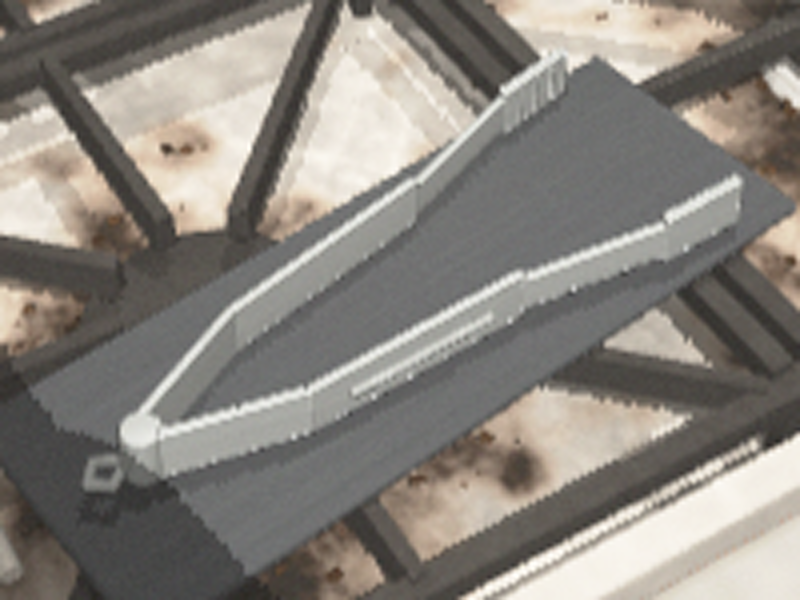

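View pics/c4.png

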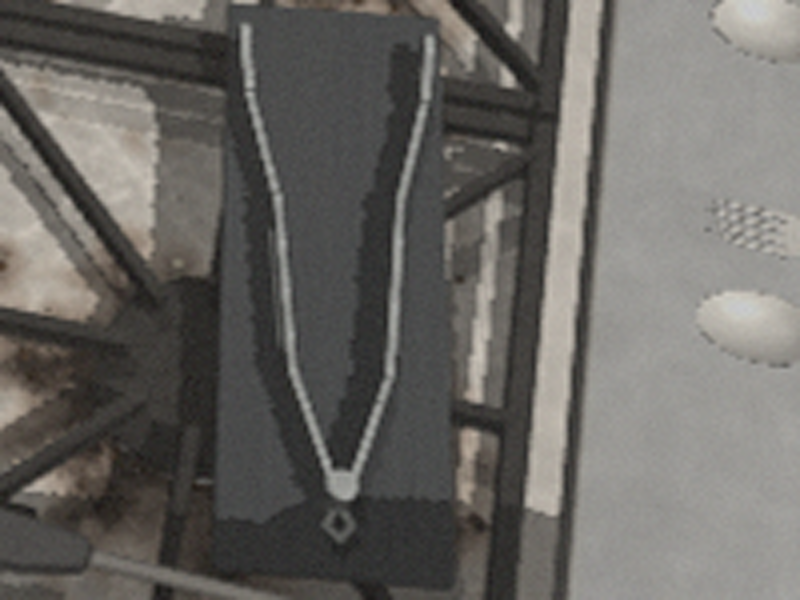

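```bash
cat > h.py <<'E'
import numpy as np, cv2, json
from workcell import bot, grab_frame
def P(f):
    K=Kf(f); return K@np.c_[f["R"],f["t"]]
def Kf(f):
    fl=240/np.tan(np.radians(f["fovy"])/2)
    return np.array([[fl,0,f["cx"]],[0,fl,f["cy"]],[0,0,1.]])
def tri(fa,a,fb,b):
    X=cv2.triangulatePoints(P(fa),P(fb),np.array(a,float).T,np.array(b,float).T); X=(X[:3]/X[3]).T
    e=[np.linalg.norm(proj(f,X)-np.array(p),axis=1) for f,p in((fa,a),(fb,b))]
    return X,e
def proj(f,X):
    x=(P(f)@np.c_[X,np.ones(len(X))].T).T
    return x[:,:2]/x[:,2:]
def crop(p,off,s=4): return (np.array(p,float)+.5)/s-.5+np.array(off)
def toolR():
    from scipy.spatial.transform import Rotation as R
    return R.from_euler('xyz',bot.observe()["tool_rot"]).as_matrix()
def fix(f): f["R"]=np.array(f["R"]);f["t"]=np.array(f["t"]);return f
E
python3 - <<'E'
from h import *
fa=fix(grab_frame("scene"));fb=fix(grab_frame("side"))
nm=["tFL","tFR","tBR","tBL","bFR","st L","st R","gfr"]
a=crop([(108,85),(300,293),(693,260),(465,72),(287,440),(65,190),(155,300),(285,522)],(200,110))
b=crop([(58,297),(545,408),(662,133),(222,42),(548,508),(148,425),(398,485),(552,545)],(140,115))
X,e=tri(fa,a,fb,b)
for n,x,e1,e2 in zip(nm,X,*e): print(n,np.round(x,4),e1.round(1),e2.round(1))
nm="hinge tipL tipR k1L k2L k3L k1R k2R k3R".split()
a=crop([(140,425),(560,57),(738,180),(235,307),(415,180),(503,97),(310,388),(522,272),(667,222)],(235,275))
b=crop([(342,480),(245,25),(430,38),(291,372),(279,200),(252,97),(390,372),(402,195),(427,98)],(320,230))
X,e=tri(fa,a,fb,b)
for n,x,e1,e2 in zip(nm,X,*e): print(n,np.round(x,4),e1.round(1),e2.round(1))
E
```

```text
tFL [0.5434 0.3579 0.1495] 0.1 0.1
tFR [0.5333 0.123  0.1479] 0.4 0.4
tBR [0.731  0.1147 0.1084] 0.8 0.6
tBL [0.7459 0.3549 0.1065] 0.8 0.8
bFR [0.5213 0.1225 0.0782] 0.4 0.3
st L [0.4963 0.302  0.1291] 0.5 0.5
st R [0.4905 0.1813 0.1293] 0.4 0.4
gfr [0.5204 0.1234 0.0365] 2.4 2.0
hinge [ 0.3806 -0.149   0.0277] 1.1 0.7
tipL [ 0.608  -0.07    0.0238] 1.4 1.0
tipR [ 0.6211 -0.1627  0.0256] 0.5 0.3
k1L [ 0.4301 -0.1194  0.0253] 0.6 0.4
k2L [ 0.5161 -0.1012  0.0266] 0.8 0.5
k3L [ 0.5702 -0.08    0.0253] 0.8 0.5
k1R [ 0.4369 -0.1641  0.0266] 1.2 0.8
k2R [ 0.5277 -0.1588  0.0271] 1.6 1.1
k3R [ 0.5865 -0.1651  0.0247] 0.7 0.5
```

```bash
python3 - <<'E'
from h import *
print(toolR().round(4))
# pixel of points of tongs: fit model frame
E
```

```text
[[-2.000e-04  2.297e-01 -9.733e-01]
 [ 5.000e-04 -9.733e-01 -2.297e-01]
 [-1.000e+00 -5.000e-04  0.000e+00]]
```

```bash
python3 -m pendant '[[-20,0,0,-10.5],[-20,0,0,-10.5],[-20,0,0,-10.5],[-20,0,0,-10.6],[-20,0,0,-10.6],[-20,0,0,-10.6],[-20,0,0,-10.6],[0,0,0,0]]' 0.0
```

```text
clock: 1.25
position: [0.1436, -0.6087, 0.3488]
tool_rot: [0.439, 1.569, -1.181]
force: [-0.7, -0.3, -0.5]
grip_width: 0.0429
```

```bash
python3 -m pendant '[[0,40,-40,0],[0,42,-42,0],[0,42,-42,0],[0,42,-42,0],[0,42,-42,0],[0,42,-42,0],[0,42,-42,0],[0,42,-42,0],[0,20,-42,0],[0,0,-40,0],[0,0,0,0]]'; python3 - <<'E'
from h import *
R=toolR();print(R.round(3)); print(np.degrees(np.arctan2(R[1,1],R[0,1])),bot.observe()["qpos"].round(2))
E
```

```text
clock: 2.62
position: [0.5179, -0.207, 0.3472]
tool_rot: [-2.613, 1.57, 2.05]
force: [0.1, -0.9, 0.4]
grip_width: 0.0422
[[-0.     0.999 -0.049]
 [ 0.001 -0.049 -0.999]
 [-1.    -0.001 -0.001]]
-2.785209758913982 [ 0.69  0.34 -0.55  1.56  0.18  1.29  0.06]
```

```bash
python3 -m pendant '[[0,-8,-50,0],[0,-8,-50,0],[0,-8,-50,0],[0,-8,-50,0],[0,-8,-50,0],[0,-8,-50,0],[0,0,-50,0],[0,0,-50,0],[0,0,-45,0],[0,0,0,0]]'; python3 - <<'E'
from h import *
f=grab_frame("wrist");cv2.imwrite('pics/w1.png',f["img"][:,:,::-1])
f=fix(f);np.savez('w1.npz',**{k:f[k] for k in f});o=bot.observe();print(o["position"],o["qpos"].round(2))
print(proj(f,np.array([[.492,.2415,.129],[.4963,.302,.129],[.4905,.1813,.129]])))
E
```

```text
clock: 3.88
position: [0.491, 0.2391, 0.3468]
tool_rot: [-2.052, 1.569, 2.612]
force: [0.6, -1.0, -0.8]
grip_width: 0.0425
[0.49140466 0.23712967 0.34683663] [ 0.01  0.35 -0.77  1.59  0.25  1.31 -0.84]
[[312.58269444 206.26158151]
 [313.94737924 150.31898513]
 [313.71211743 257.30830219]]
```

View pics/w1.png

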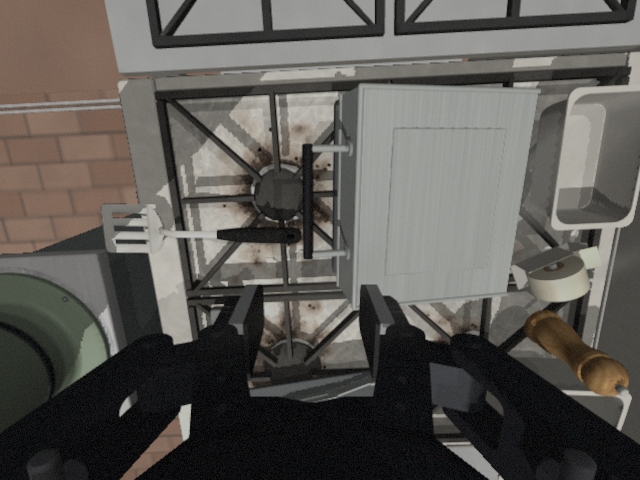

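The wrist view shows the black bar from (307,145) to (307,258), about 4 mm nearer the robot than my stem-end estimate. I'll descend on it.

```bash
python3 -m pendant '[[40,-3,-6,0],[45,0,0,0],[45,0,0,0],[40,0,0,0],[0,0,0,0]]' 0.0; python3 - <<'E'
from h import *
f=grab_frame("wrist");cv2.imwrite('pics/w2.png',f["img"][:,:,::-1])
f=grab_frame("side");cv2.imwrite('pics/s2.png',f["img"][:,:,::-1])
E
```

```text
clock: 4.55
position: [0.4881, 0.2404, 0.1757]
tool_rot: [-0.972, 1.566, -2.595]
force: [-0.6, -0.5, 0.3]
grip_width: 0.0426
```

View pics/w2.png

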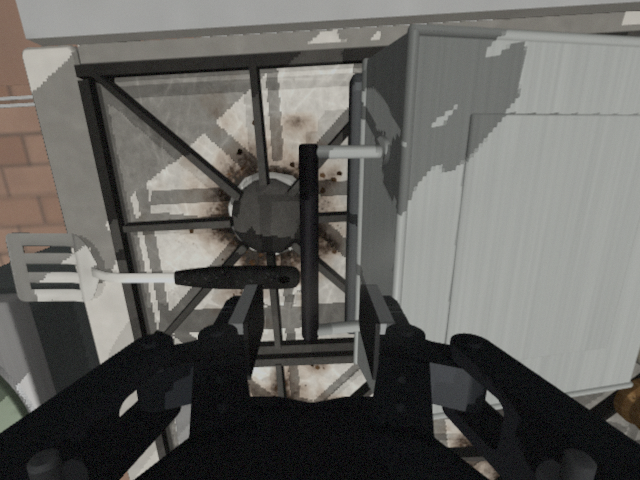

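View pics/s2.png

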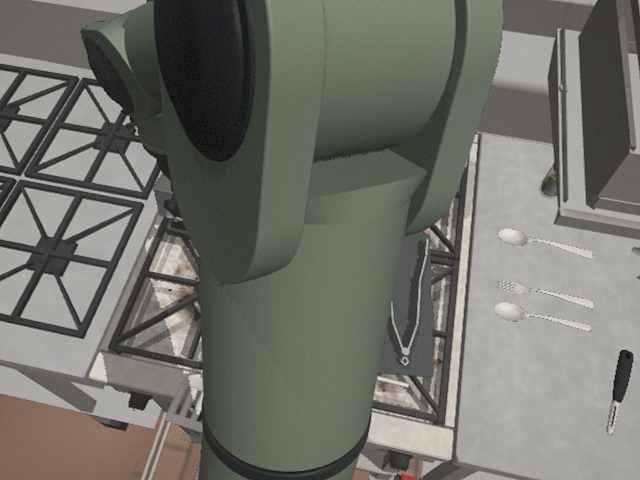

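The wrist view shows the bar at column 310, between the fingertips at columns 263 and 365. I'll go down and close.

```bash
python3 -m pendant '[[20,0,0,0],[20,0,0,0],[15,0,0,0],[10,0,0,0],[0,0,0,0]]'; python3 -m pendant '[[0,0,0,0],[0,0,0,0],[0,0,0,0],[0,0,0,0],[0,0,0,0],[0,0,0,0]]' -1 40; python3 - <<'E'
from h import *
f=grab_frame("wrist");cv2.imwrite('pics/w3.png',f["img"][:,:,::-1])
E
```

```text
clock: 5.28
position: [0.4889, 0.2427, 0.1128]
tool_rot: [-1.068, 1.571, -2.688]
force: [-0.1, -0.1, -0.2]
grip_width: 0.0423
clock: 6.02
position: [0.4888, 0.2427, 0.1128]
tool_rot: [-1.35, 1.571, -2.97]
force: [-0.7, -0.7, 0.2]
grip_width: 0.0004
```

View pics/w3.png

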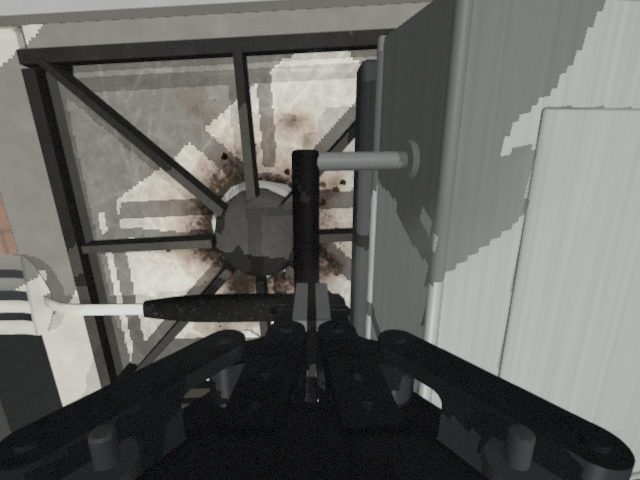

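```bash
python3 - <<'E'
from h import *
f1=dict(np.load('w1.npz'));f=fix(grab_frame("wrist"));s=fix(grab_frame("scene"))
cv2.imwrite('pics/s3.png',cv2.resize(s["img"][110:260,200:400,::-1],None,fx=4,fy=4,interpolation=cv2.INTER_CUBIC))
for g in(f1,f): print("cam",(-g["R"].T@g["t"]).round(4))
d=np.array([-.0488*-1,.9988,0]);
# bar top end point under theta hypotheses
for th in (.12,.16,.2,.24):
  h=np.array([.7235,.235,.0355]); u=np.array([.9988,-.0488,0]);v=np.array([.0488,.9988,0]);w=np.array([0,0,1.])
  def L(a,y,b): return h+u*(-a*np.cos(th)+b*np.sin(th))+w*(a*np.sin(th)+b*np.cos(th))+v*y
  pts=np.array([L(.248,.065,.045),L(.248,-.065,.045),L(.2,.12,.075),L(.2,-.12,.075),L(.2,.12,0),L(.2,.06,.045)])
  print(th,pts[0].round(3),"w1",proj(f1,pts)[:2].round(0).tolist(),"w3",proj(f,pts).round(0).tolist(),"sc",proj(s,pts).round(0).tolist())
E
```

```text
cam [0.4948 0.3085 0.5119]
cam [0.4925 0.3123 0.2778]
0.12 [0.486 0.312 0.11 ] w1 [[304.0, 142.0], [305.0, 252.0]] w3 [[298.0, 146.0], [300.0, 382.0], [437.0, -13.0], [394.0, 497.0], [375.0, 45.0], [396.0, 156.0]] sc [[211.0, 165.0], [234.0, 196.0], [225.0, 137.0], [273.0, 190.0], [225.0, 171.0], [235.0, 163.0]]
0.16 [0.489 0.312 0.119] w1 [[307.0, 141.0], [307.0, 255.0]] w3 [[305.0, 146.0], [306.0, 394.0], [457.0, -22.0], [405.0, 511.0], [380.0, 41.0], [406.0, 157.0]] sc [[212.0, 160.0], [235.0, 190.0], [226.0, 133.0], [274.0, 186.0], [225.0, 167.0], [236.0, 159.0]]
0.2 [0.493 0.311 0.129] w1 [[310.0, 141.0], [310.0, 257.0]] w3 [[313.0, 146.0], [312.0, 406.0], [480.0, -33.0], [417.0, 526.0], [385.0, 36.0], [418.0, 158.0]] sc [[213.0, 155.0], [237.0, 185.0], [228.0, 130.0], [277.0, 181.0], [226.0, 164.0], [237.0, 155.0]]
0.24 [0.497 0.311 0.138] w1 [[314.0, 141.0], [314.0, 260.0]] w3 [[323.0, 146.0], [320.0, 420.0], [507.0, -45.0], [431.0, 541.0], [392.0, 32.0], [431.0, 158.0]] sc [[214.0, 151.0], [238.0, 180.0], [230.0, 126.0], [279.0, 177.0], [226.0, 160.0], [239.0, 151.0]]
```

View pics/s3.png

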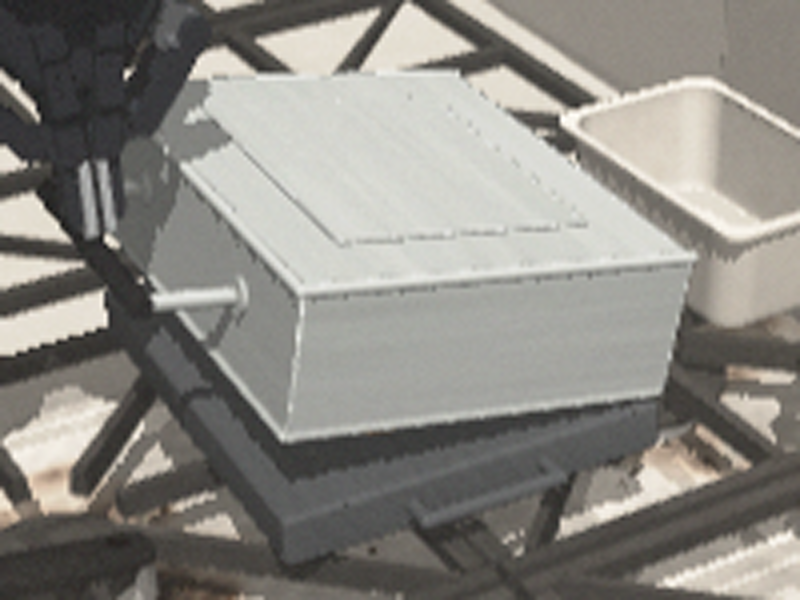

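```bash
python3 - <<'E'
from h import *
f=fix(grab_frame("wrist"));s=fix(grab_frame("scene"));d=fix(grab_frame("side"))
p=bot.observe()["position"];print(p)
for g in (f,s,d):print(proj(g,np.array([p,p+[0,0,.019]])).round(1))
cv2.imwrite('pics/s4.png',cv2.resize(s["img"][140:200,200:280,::-1],None,fx=10,fy=10,interpolation=cv2.INTER_CUBIC))
w=f["img"][130:400,240:400,::-1]
cv2.imwrite('pics/w4.png',cv2.resize(w,None,fx=2.2,fy=2.2,interpolation=cv2.INTER_CUBIC))
E
```

```text
[0.4888593  0.24276482 0.11281329]
[[311.2 284.3]
 [311.1 300.4]]
[[225.6 178.2]
 [224.3 169.1]]
[[207.7 235.3]
 [205.9 230. ]]
```

View pics/s4.png

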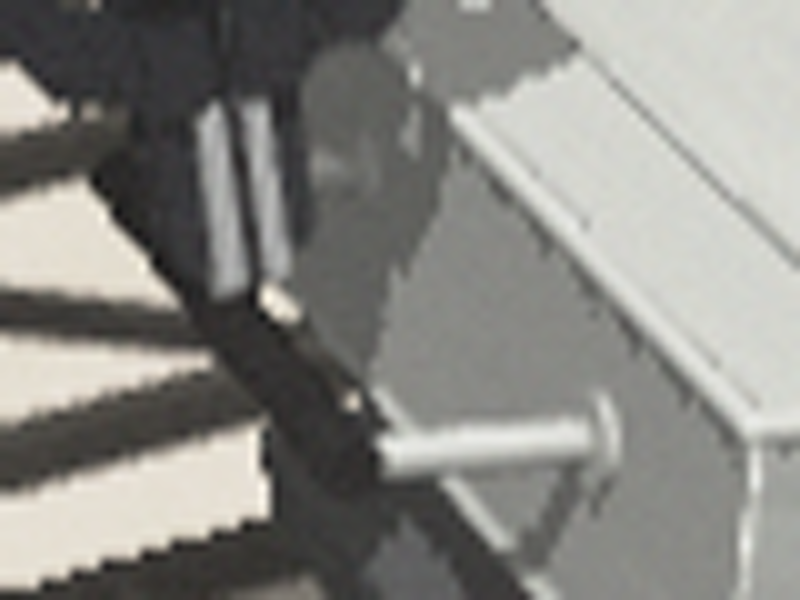

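View pics/w4.png

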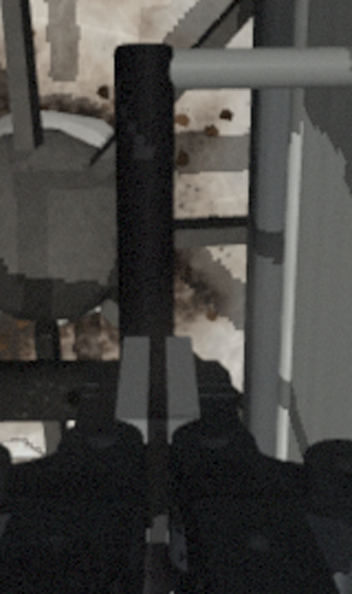

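```bash
python3 -m pendant '[[0,0,0,0],[0,0,0,0],[0,0,0,0],[0,0,0,0]]' 0.0 40; python3 -m pendant '[[10,0,0,0],[10,0,0,0],[0,0,0,0]]'; python3 -m pendant '[[0,0,0,0],[0,0,0,0],[0,0,0,0],[0,0,0,0],[0,0,0,0],[0,0,0,0]]' -1 40; python3 - <<'E'
from h import *
f=fix(grab_frame("wrist"));s=fix(grab_frame("scene"));
cv2.imwrite('pics/s5.png',np.hstack([cv2.resize(s["img"][140:200,200:260,::-1],None,fx=6,fy=6,interpolation=cv2.INTER_CUBIC),cv2.resize(f["img"][130:400,240:400,::-1],(213,360))]))
E
```

```text
clock: 6.82
position: [0.4888, 0.2428, 0.1128]
tool_rot: [-2.473, 1.571, 2.19]
force: [-0.2, 0.2, 0.1]
grip_width: 0.0423
clock: 7.2
position: [0.4883, 0.2425, 0.0917]
tool_rot: [-1.131, 1.569, -2.751]
force: [0.2, 0.5, 0.1]
grip_width: 0.0431
clock: 7.95
position: [0.4865, 0.243, 0.0927]
tool_rot: [-1.27, 1.567, -2.889]
force: [-15.5, 0.3, 5.3]
grip_width: 0.0104
```

View pics/s5.png

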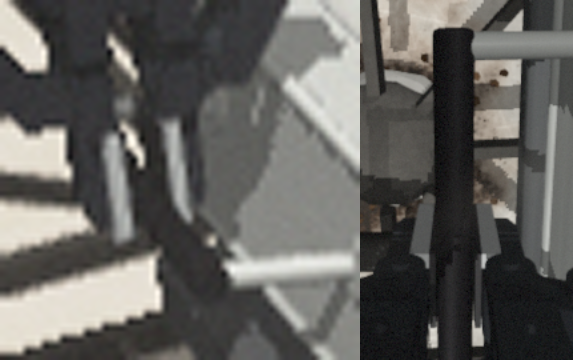

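```bash
python3 -m pendant '[[0,0,0,0],[0,0,0,0],[0,0,0,0],[8,-1.5,0,0],[0,0,0,0]]' -0.4 40; python3 -m pendant '[[0,0,0,0],[0,0,0,0],[0,0,0,0],[0,0,0,0]]' -1 40
```

```text
clock: 8.68
position: [0.4869, 0.2426, 0.0841]
tool_rot: [-1.096, 1.57, -2.716]
force: [0.0, -0.5, 0.1]
grip_width: 0.0258
clock: 9.18
position: [0.4864, 0.2429, 0.0846]
tool_rot: [-1.261, 1.569, -2.881]
force: [-6.3, -0.2, -0.7]
grip_width: 0.0111
```

```bash
python3 - <<'E'
import numpy as np
r=.252; ph=np.linspace(.341,1.2265,25)
x=-r*np.cos(ph)*1e3;z=r*np.sin(ph)*1e3
for a,b in zip(np.diff(z),np.diff(x)): print([round(-a,1),round(b,1)],end=' ')
E
```

```text
[np.float64(-8.7), np.float64(3.3)] [np.float64(-8.6), np.float64(3.6)] [np.float64(-8.4), np.float64(3.9)] [np.float64(-8.3), np.float64(4.2)] [np.float64(-8.1), np.float64(4.5)] [np.float64(-8.0), np.float64(4.8)] [np.float64(-7.8), np.float64(5.1)] [np.float64(-7.6), np.float64(5.4)] [np.float64(-7.4), np.float64(5.7)] [np.float64(-7.2), np.float64(5.9)] [np.float64(-6.9), np.float64(6.2)] [np.float64(-6.7), np.float64(6.4)] [np.float64(-6.5), np.float64(6.7)] [np.float64(-6.2), np.float64(6.9)] [np.float64(-6.0), np.float64(7.1)] [np.float64(-5.7), np.float64(7.4)] [np.float64(-5.4), np.float64(7.6)] [np.float64(-5.1), np.float64(7.8)] [np.float64(-4.8), np.float64(7.9)] [np.float64(-4.5), np.float64(8.1)] [np.float64(-4.2), np.float64(8.3)] [np.float64(-3.9), np.float64(8.4)] [np.float64(-3.6), np.float64(8.6)] [np.float64(-3.3), np.float64(8.7)]
```

```bash
python3 -m pendant '[[-8.7,3.3,0,0],[-8.6,3.6,0,0],[-8.4,3.9,0,0],[-8.3,4.2,0,0],[0,0,0,0]]'
```

```text
clock: 9.8
position: [0.5031, 0.2421, 0.1198]
tool_rot: [1.916, 1.57, 0.296]
force: [-4.2, -0.2, 3.5]
grip_width: 0.0104
```

```bash
cat > ck.py <<'E'
from h import *
import sys
f=fix(grab_frame("wrist"));s=fix(grab_frame("scene"));
cv2.imwrite(f'pics/{sys.argv[1]}.png',np.hstack([cv2.resize(s["img"][60:260,160:400,::-1],(480,400)),cv2.resize(f["img"][::,160:480,::-1],(267,400))]))
E
python3 ck.py k1
```

```text
(no output)
```

View pics/k1.png

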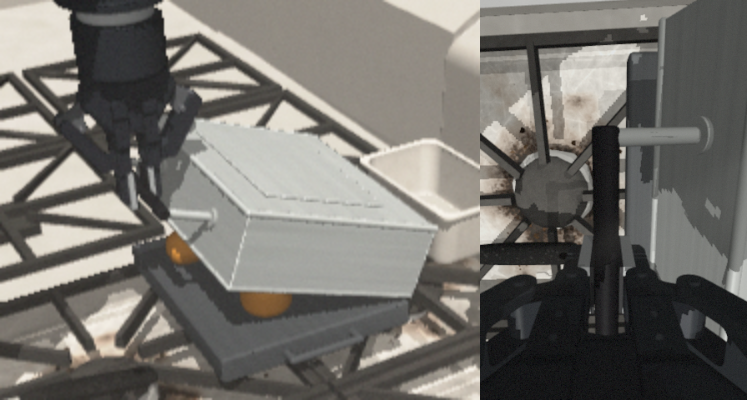

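The cover is following: it has risen, and two rolls show beneath it at about (180,248) and (265,300). I'll carry on along the arc.

```bash
python3 -m pendant '[[-8.1,4.5,0,0],[-8.0,4.8,0,0],[-7.8,5.1,0,0],[-7.6,5.4,0,0],[-7.4,5.7,0,0],[-7.2,5.9,0,0],[-6.9,6.2,0,0],[-6.7,6.4,0,0],[0,0,0,0]]'; python3 ck.py k2
```

```text
clock: 11.02
position: [0.5485, 0.24, 0.1792]
tool_rot: [2.1, 1.567, 0.479]
force: [12.8, 5.7, -12.4]
grip_width: 0.0105
```

View pics/k2.png

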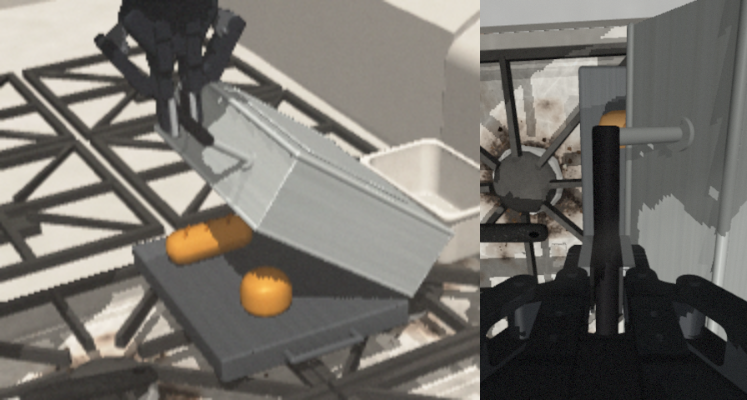

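```bash
python3 -m pendant '[[-5.0,8.2,0,0],[-6.2,6.9,0,0],[-6.0,7.1,0,0],[-5.4,7.6,0,0],[-5.2,7.8,0,0],[-4.8,8,0,0],[0,0,0,0]]'
```

```text
clock: 12.0
position: [0.5921, 0.2382, 0.213]
tool_rot: [2.713, 1.57, 1.093]
force: [-7.2, -1.0, 14.7]
grip_width: 0.0106
```

```bash
python3 -m pendant '[[-5.8,7.2,0,0],[-4.7,7.8,0,0],[-4.2,8.1,0,0],[-3.8,8.3,0,0],[-3.4,8.5,0,0],[-3.0,8.6,0,0],[0,0,0,0]]'; python3 ck.py k3
```

```text
clock: 12.88
position: [0.6412, 0.2359, 0.237]
tool_rot: [2.564, 1.569, 0.944]
force: [1.0, 4.6, 3.6]
grip_width: 0.0103
```

View pics/k3.png

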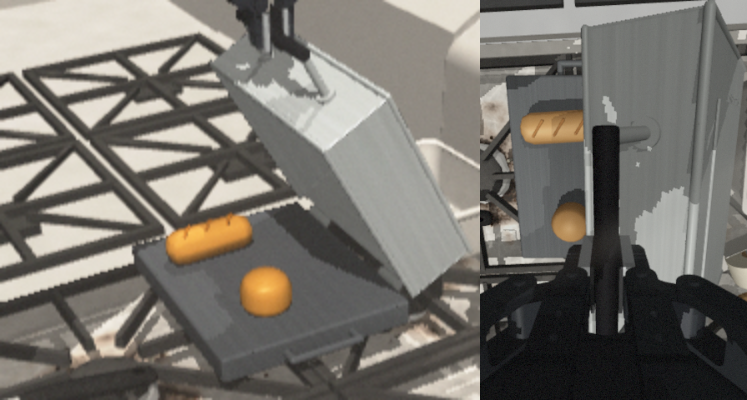

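```bash
python3 - <<'E'
from h import *
s=fix(grab_frame("scene"));
cv2.imwrite('pics/k4.png',cv2.resize(s["img"][60:210,250:400,::-1],(600,600),interpolation=cv2.INTER_CUBIC))
for th in (.95,1.0,1.05,1.1,1.15):
  h=np.array([.7235,.235,.0355]); u=np.array([.9988,-.0488,0]);v=np.array([.0488,.9988,0]);w=np.array([0,0,1.])
  def L(a,y,b): return h+u*(-a*np.cos(th)+b*np.sin(th))+w*(a*np.sin(th)+b*np.cos(th))+v*y
  pts=np.array([L(.2,-.12,.075),L(.2,-.12,.0),L(.0,-.12,.075)])
  print(th,((proj(s,pts)-[250,60]+.5)*4-.5).round(0).tolist())
E
```

```text
0.95 [[369.0, 216.0], [242.0, 345.0], [577.0, 488.0]]
1.0 [[391.0, 205.0], [259.0, 328.0], [580.0, 492.0]]
1.05 [[413.0, 195.0], [277.0, 312.0], [583.0, 497.0]]
1.1 [[435.0, 187.0], [295.0, 297.0], [585.0, 502.0]]
1.15 [[456.0, 180.0], [314.0, 283.0], [588.0, 507.0]]
```

View pics/k4.png

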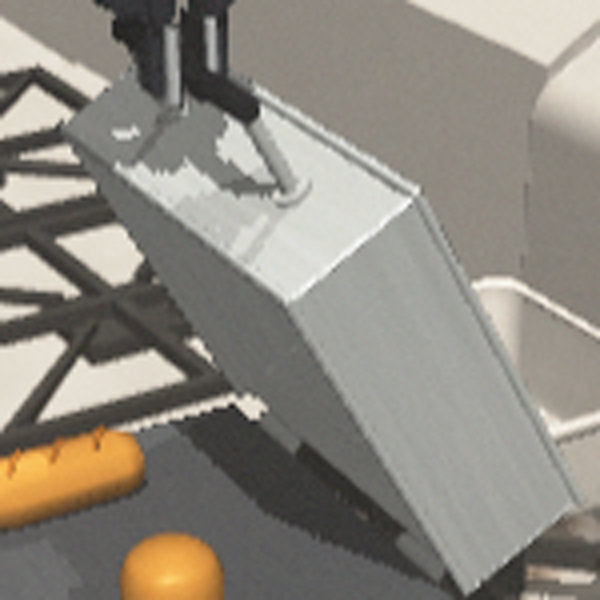

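The corners at (415,200), (288,303) and (580,505) match about 1.06 to 1.08 rad, which is 61 degrees. I'll release and lift straight up.

```bash
python3 -m pendant '[[0,0,0,0],[0,0,0,0],[0,0,0,0],[0,0,0,0]]' -0.3 40; python3 -m pendant '[[-10,0,0,0],[-20,0,0,0],[-30,0,0,0],[-40,0,0,0],[-20,0,0,0],[0,-20,60,0],[0,-20,60,0],[0,0,60,0]]'; python3 - <<'E'
from h import *
s=fix(grab_frame("scene"));print(bot.observe()["qpos"].round(2))
cv2.imwrite('pics/k5.png',s["img"][:,:,::-1])
E
```

```text
clock: 13.52
position: [0.6403, 0.2351, 0.236]
tool_rot: [-0.236, 1.571, -1.856]
force: [0.5, -0.0, -0.8]
grip_width: 0.0301
clock: 14.52
position: [0.5909, 0.0577, 0.3581]
tool_rot: [1.416, 1.569, -0.203]
force: [2.5, -0.0, 0.0]
grip_width: 0.0297
[ 0.29  0.42 -0.7   1.45  0.28  1.37 -0.47]
```

View pics/k5.png

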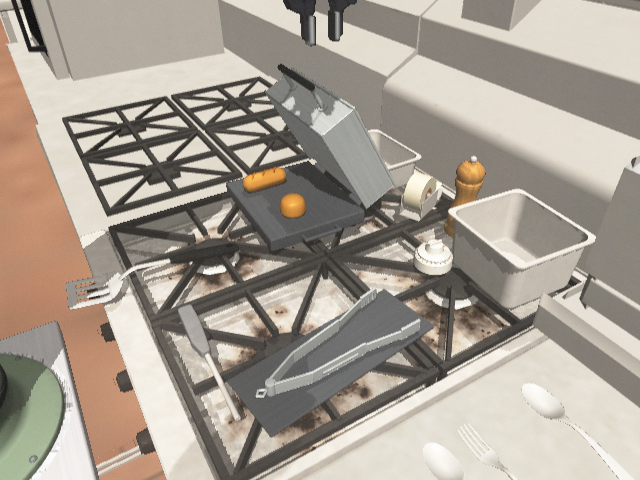

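```bash
python3 -m pendant '[[0,-27,50,0],[0,-27,50,0],[0,-27,50,0],[0,-27,50,0],[10,0,0,9.9],[10,0,0,9.9],[10,0,0,9.9],[10,0,0,9.9],[10,0,0,9.9],[10,0,0,9.9],[10,0,0,9.9],[10,0,0,9.9]]' 1; python3 -m pendant '[[0,0,0,0],[0,0,0,0]]'; python3 - <<'E'
from h import *
f=fix(grab_frame("wrist"));np.savez('w5.npz',**f)
cv2.imwrite('pics/w5.png',f["img"][:,:,::-1])
f=fix(grab_frame("side"));np.savez('sd5.npz',**f)
cv2.imwrite('pics/sd5.png',f["img"][:,:,::-1])
print(bot.observe()["position"],bot.observe()["qpos"].round(2));R=toolR();print(np.degrees(np.arctan2(R[1,1],R[0,1])))
E
```

```text
clock: 16.08
position: [0.4749, -0.1354, 0.2771]
tool_rot: [2.745, 1.569, -0.263]
force: [0.5, -0.2, -0.4]
grip_width: 0.0853
clock: 16.32
position: [0.4747, -0.1354, 0.277]
tool_rot: [2.765, 1.57, -0.233]
force: [0.0, -0.7, 0.3]
grip_width: 0.0857
[ 0.47460513 -0.13556403  0.27673624] [ 0.53  0.26 -0.45  1.83  0.13  1.08 -1.4 ]
-81.86029139204442
```

View pics/w5.png

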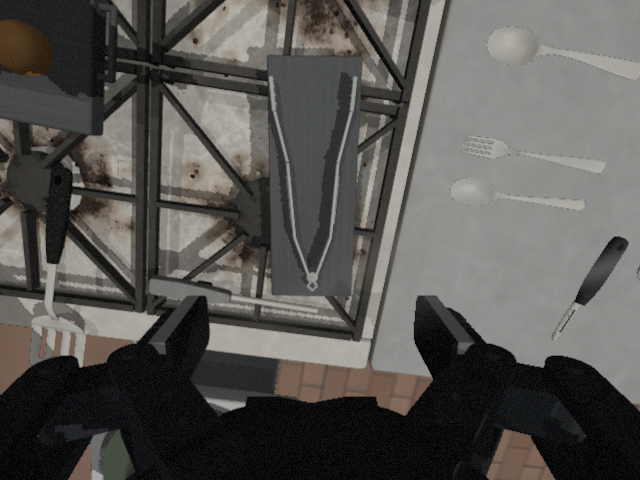

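View pics/sd5.png

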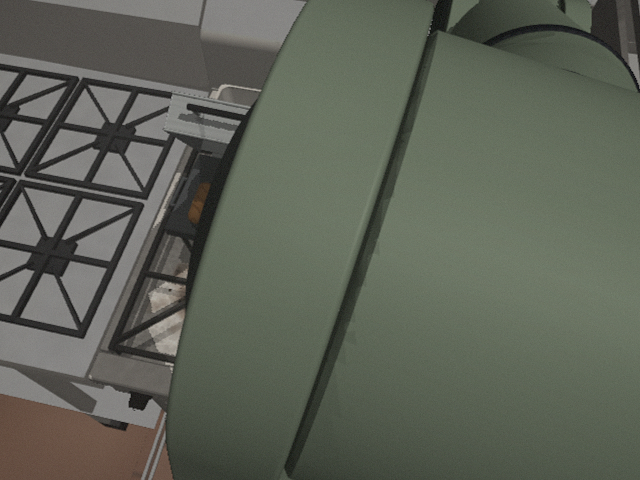

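```bash
python3 - <<'E'
from h import *
f=dict(np.load('w5.npz'))
c,s=np.cos(np.radians(8)),np.sin(np.radians(8))
def T(x,y,z=.028,o=(.4976,-.1327)): return [o[0]+c*x-s*y,o[1]+s*x+c*y,z]
print(proj(f,np.array([T(-.12,0),T(.12,.045),T(.12,-.045),T(-.025,.0275),T(-.025,-.0275)])).round(1))
p=bot.observe()["position"];print(proj(f,np.array([p,[p[0],p[1],.028],[p[0],p[1],.017]])).round(1))
cv2.imwrite('pics/w5c.png',cv2.resize(cv2.imread('pics/w5.png')[50:300,230:400],None,fx=2.4,fy=2.4,interpolation=cv2.INTER_CUBIC))
E
```

```text
[[311.8 277.8]
 [272.   73.2]
 [354.   73.6]
 [289.5 204.4]
 [335.  204.6]]
[[313.4 282.7]
 [312.  203. ]
 [311.9 201.5]]
```

View pics/w5c.png

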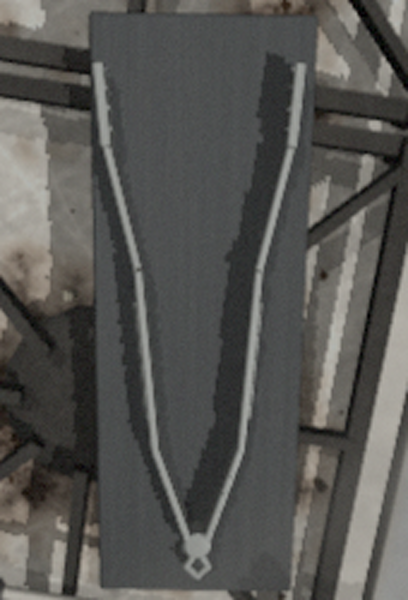

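```bash
python3 -m pendant '[[45,1,2,0],[45,0,0,0],[45,0,0,0],[45,0,0,0],[40,0,0,0],[20,0,0,0],[0,0,0,0]]' 0.9; python3 - <<'E'
from h import *
s=fix(grab_frame("scene"));p=bot.observe()["position"];print(p)
R=toolR();y=R[:,1]
print(proj(s,np.array([p,p+y*.043,p-y*.043,p+y*.043+[0,0,.02],p-y*.043+[0,0,.02]])).round(1).tolist())
cv2.imwrite('pics/t1.png',cv2.resize(s["img"][270:420,220:420,::-1],(800,600),interpolation=cv2.INTER_CUBIC))
f=fix(grab_frame("wrist"));cv2.imwrite('pics/w6.png',f["img"][:,:,::-1])
E
```

```text
clock: 17.3
position: [0.472, -0.1366, 0.0352]
tool_rot: [-0.488, 1.569, 2.795]
force: [-0.6, 0.1, 0.6]
grip_width: 0.0814
[ 0.4726164  -0.13675798  0.03623998]
[[325.1, 342.4], [345.3, 361.0], [306.4, 325.2], [345.5, 350.9], [305.9, 315.3]]
```

View pics/t1.png

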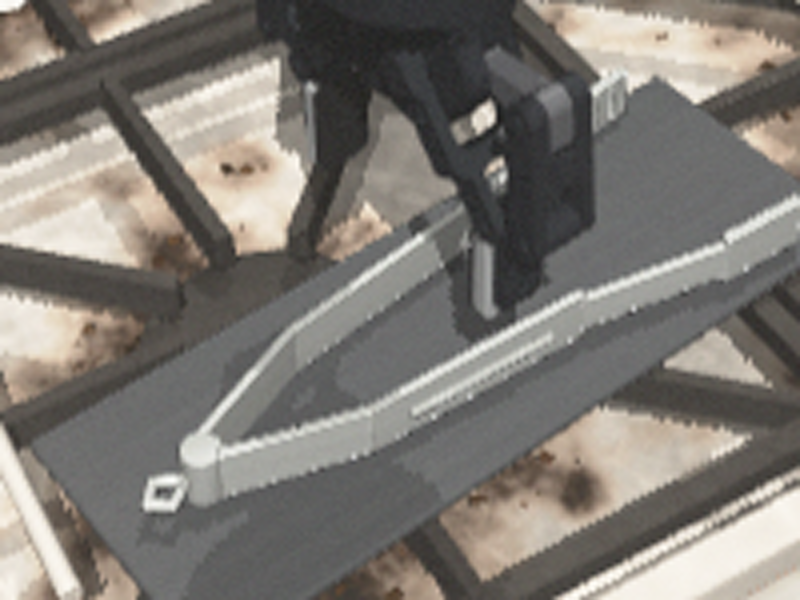

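View pics/w6.png

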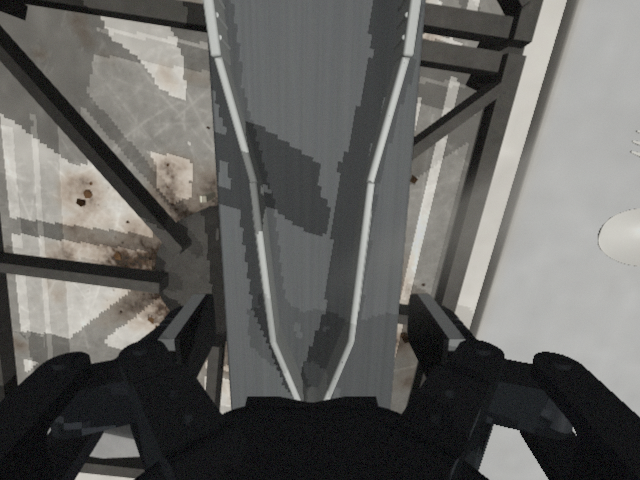

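The scene view shows the open fingertip at about crop (495,310). That is roughly 27 mm above the reported TCP, so the fingers end short of it. I'll go down in steps and watch the force.

```bash
python3 -m pendant '[[15,0,0,0],[15,0,0,0],[8,0,0,0],[0,0,0,0]]'; python3 - <<'E'
from h import *
s=fix(grab_frame("scene"));p=bot.observe()["position"];print(p)
R=toolR();y=R[:,1]
print(((proj(s,np.array([p,p+y*.043,p-y*.043,p+y*.043+[0,0,.02],p-y*.043+[0,0,.02]]))-[220,270]+.5)*4).round(1).tolist())
cv2.imwrite('pics/t2.png',cv2.resize(s["img"][270:420,220:420,::-1],(800,600),interpolation=cv2.INTER_CUBIC))
E
```

```text
clock: 17.9
position: [0.4721, -0.1366, -0.0027]
tool_rot: [-0.354, 1.57, 2.927]
force: [0.5, 0.6, -0.1]
grip_width: 0.0811
[ 0.47231927 -0.13669533 -0.00223272]
[[423.0, 365.3], [501.2, 440.1], [350.4, 295.9], [501.8, 402.3], [348.6, 258.6]]
```

View pics/t2.png

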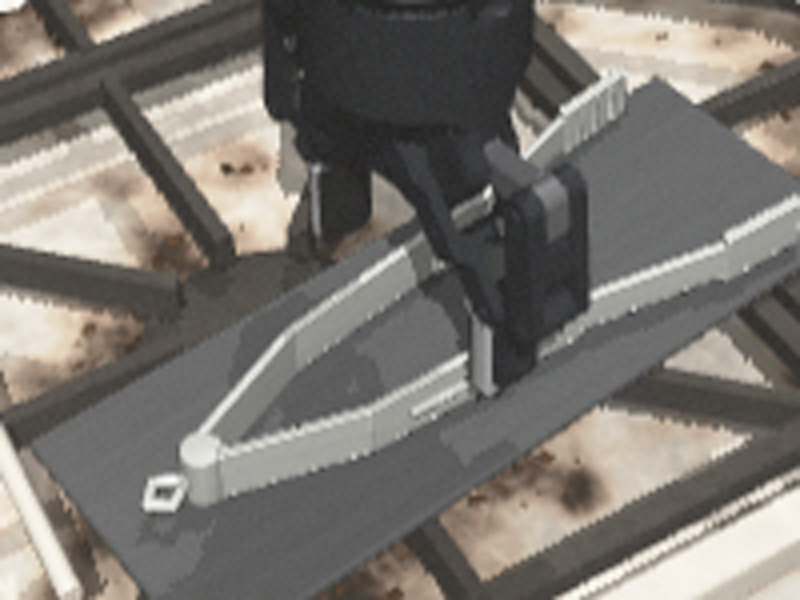

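```bash
python3 -m pendant '[[5,0,0,0],[4,0,0,0],[0,0,0,0]]'; python3 -m pendant '[[0,0,0,0],[0,0,0,0],[0,0,0,0]]' 0.15 20; python3 - <<'E'
from h import *
s=fix(grab_frame("scene"))
cv2.imwrite('pics/t3.png',cv2.resize(s["img"][270:420,220:420,::-1],(800,600),interpolation=cv2.INTER_CUBIC))
f=fix(grab_frame("wrist"));cv2.imwrite('pics/w7.png',f["img"][:,:,::-1])
E
```

```text
clock: 18.32
position: [0.4723, -0.1368, -0.0112]
tool_rot: [-0.282, 1.57, 2.999]
force: [0.4, -0.2, 0.3]
grip_width: 0.0812
clock: 18.7
position: [0.4729, -0.1369, -0.0106]
tool_rot: [2.853, 1.57, -0.149]
force: [-0.5, 1.0, 6.0]
grip_width: 0.0493
```

View pics/t3.png

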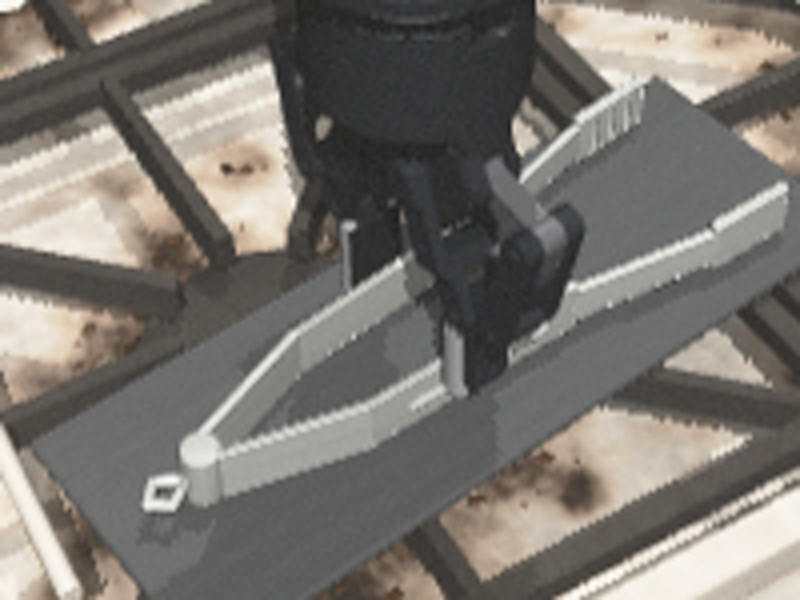

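View pics/w7.png

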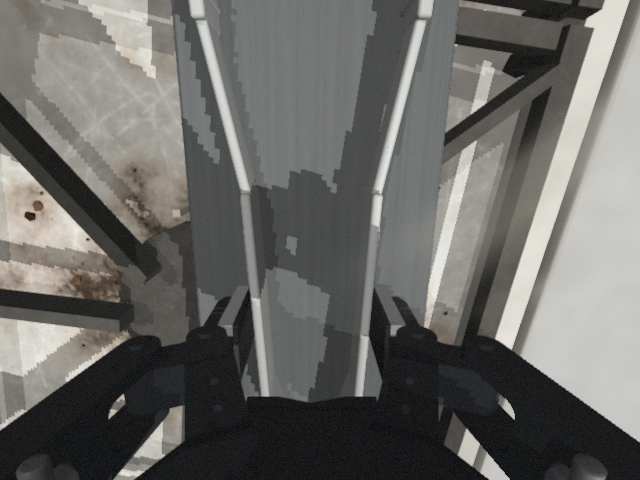

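The fingers hold both arms at a width of 49 mm. The 6 N upward force suggests the tips just touch the tray, so they are well down over the arms. I'll lift.

```bash
python3 -m pendant '[[-3,0,0,0],[-10,0,0,0],[-20,0,0,0],[-25,0,0,0],[-30,0,0,0],[-30,0,0,0],[-15,0,0,0],[0,0,0,0]]'; python3 - <<'E'
from h import *
s=fix(grab_frame("scene"));np.savez('sc8.npz',**s)
cv2.imwrite('pics/t4.png',s["img"][:,:,::-1])
f=fix(grab_frame("wrist"));cv2.imwrite('pics/w8.png',f["img"][:,:,::-1]);np.savez('w8.npz',**f)
p=bot.observe()["position"];c,sn=np.cos(np.radians(8)),np.sin(np.radians(8))
t=p+[.13*c,.13*sn,.019]
print(p,t,proj(s,t[None]),proj(f,t[None]))
E
```

```text
clock: 19.8
position: [0.4728, -0.1371, 0.1226]
tool_rot: [2.628, 1.569, -0.375]
force: [-0.0, -0.5, -1.7]
grip_width: 0.0491
[ 0.47203578 -0.13683171  0.1212931 ] [ 0.60077063 -0.11873921  0.1402931 ] [[395.66650694 247.2387213 ]] [[313.50769702 -32.09464611]]
```

View pics/t4.png

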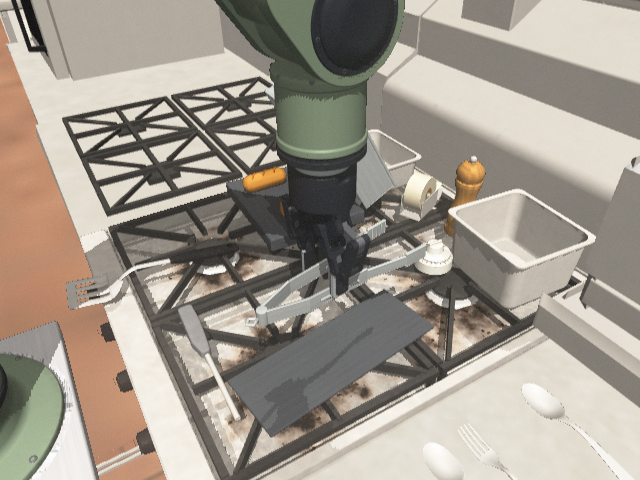

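View pics/w8.png

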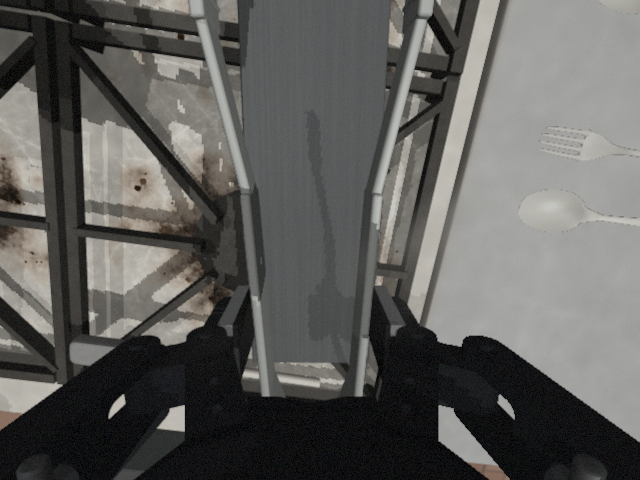

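```bash
python3 - <<'E'
from h import *
a=cv2.imread('pics/k5.png')
cv2.imwrite('pics/k5c.png',cv2.resize(a[150:260,215:375],None,fx=5,fy=5,interpolation=cv2.INTER_CUBIC))
b=cv2.imread('pics/w5.png')
cv2.imwrite('pics/w5d.png',cv2.resize(b[0:140,0:140],None,fx=4,fy=4,interpolation=cv2.INTER_CUBIC))
E
```

```text
(no output)
```

View pics/k5c.png

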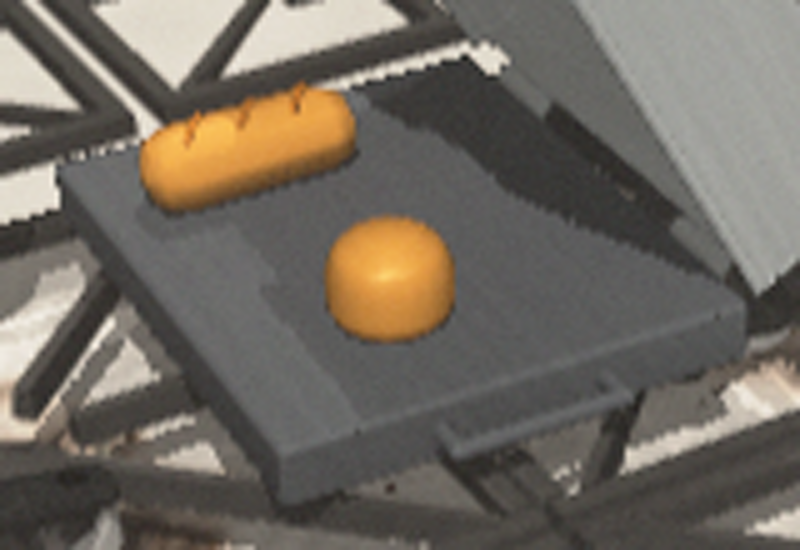

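View pics/w5d.png

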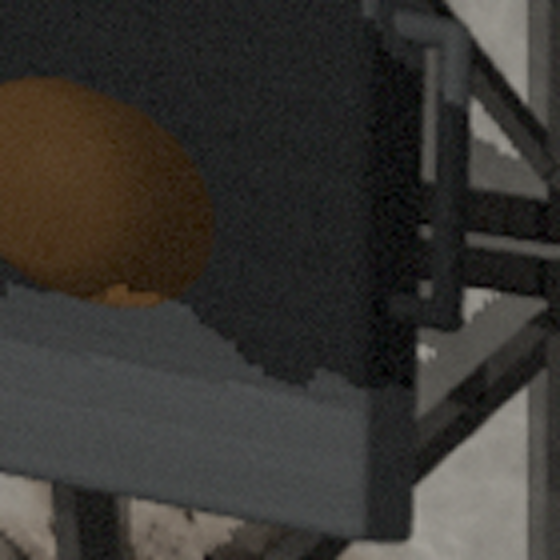

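```bash
python3 - <<'E'
from h import *
from scipy.optimize import least_squares
sc=dict(np.load('sc8.npz'));w=dict(np.load('w5.npz'))
t=np.linspace(0,2*np.pi,60)
def roll(x,y,z): return np.concatenate([np.c_[x+r*np.cos(t),y+r*np.sin(t),0*t+z+h] for h,r in((0,.021),(.006,.025),(.022,.025),(.032,.020),(.037,.011),(.039,.004))])
def bb(f,X): p=proj(f,X); return np.r_[p.min(0),p.max(0)]
def res(v):
    X=roll(*v); a=bb(sc,X); b=bb(w,X)
    return np.r_[a-[280.0,192.8,306,218.3], b[1:]-[19,53.2,76]]
for z0 in (None,):
    s=least_squares(res,[.6,.2,.036],x_scale=.01); print(s.x.round(4),s.fun.round(1))
# plate corners: scene FR top corner (283,460)/5, front-left (62,168), BR (745,300)
def ray(f,px,z):
    K=Kf(f); d=f["R"].T@np.linalg.inv(K)@np.array([*px,1.]); c=-f["R"].T@f["t"]; return c+d*(z-c[2])/d[2]
for q in [(283,462),(62,168),(745,300)]:
    print("plate",ray(sc,crop(q,(215,150),5),.036).round(4))
# long roll: capsule fit
def cap(x,y,a,z=.036):
    P=[]
    for s in np.linspace(-.031,.031,9):
        pass
    n=np.random.default_rng(0).normal(size=(600,3)); n/=np.linalg.norm(n,axis=1)[:,None]
    P=n*[.0165,.018,.017]; P=np.r_[P+[.031,0,0],P-[.031,0,0]]; 
    c,s=np.cos(a),np.sin(a); return np.c_[x+c*P[:,0]-s*P[:,1],y+s*P[:,0]+c*P[:,1],z+.017+P[:,2]]
def res2(v):
    p=proj(sc,cap(*v)); e=[]
    L=[];
    # support values in several directions
    obs=crop([(141,165),(357,125),(180,213),(325,88),(190,118),(345,160),(160,205)],(215,150),5)
    dirs=np.array([(-1,0),(1,0),(0,1),(0,-1),(-.4,-1),(.5,1),(-.6,.8)],float)
    for o,d in zip(obs,dirs):
        d=d/np.linalg.norm(d); e.append((p@d).max()-o@d)
    return e
s=least_squares(res2,[.6,.3,-.05],x_scale=[.01,.01,.1],diff_step=1e-3);print(s.x.round(4),np.round(s.fun,1))
E
```

```text
[0.5928 0.1809 0.0349] [-0.5  0.1  0.   0.3 -0.9  0.1  0.7]
plate [0.5137 0.1162 0.036 ]
plate [0.5272 0.3538 0.036 ]
plate [0.7121 0.1155 0.036 ]
[0.5896 0.2976 0.0074] [ 0.2 -0.1 -0.3  0.1 -0.4  0.2 -0.1]
```

```bash
python3 -m pendant '[[0,-15,-2,0],[0,-25,-4,0],[0,-35,-4,0],[0,-40,-5,0],[0,-40,-5,0],[0,-40,-5,0],[0,-40,-4,0],[0,-35,-4,0],[0,-27,-2,0],[0,0,0,0],[0,0,0,0]]'; python3 - <<'E'
from h import *
s=fix(grab_frame("scene"));np.savez('sc9.npz',**s)
cv2.imwrite('pics/t5.png',s["img"][:,:,::-1])
f=fix(grab_frame("wrist"));cv2.imwrite('pics/w9.png',f["img"][:,:,::-1]);np.savez('w9.npz',**f)
o=bot.observe();print(o["position"],o["qpos"].round(2))
R=toolR();print(np.degrees(np.arctan2(R[1,1],R[0,1])))
E
```

```text
clock: 21.28
position: [0.4653, 0.1621, 0.1214]
tool_rot: [0.303, 1.57, -2.699]
force: [-0.4, -0.3, -0.8]
grip_width: 0.0489
[0.46569215 0.16148244 0.12170503] [-0.11  0.47 -0.45  2.    0.3   0.73 -2.17]
-82.06762903378153
```

View pics/t5.png

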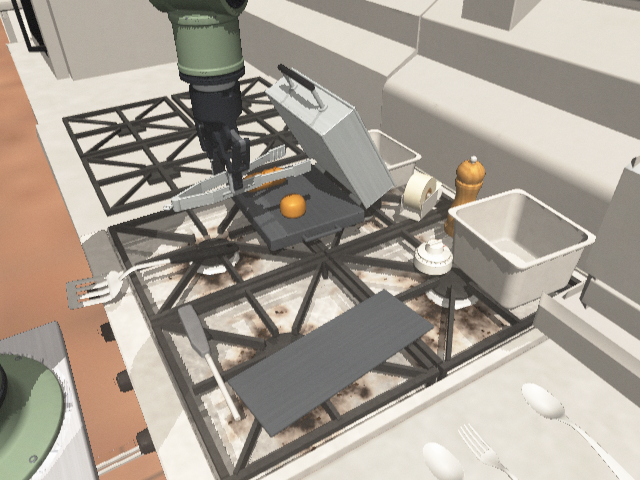

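View pics/w9.png

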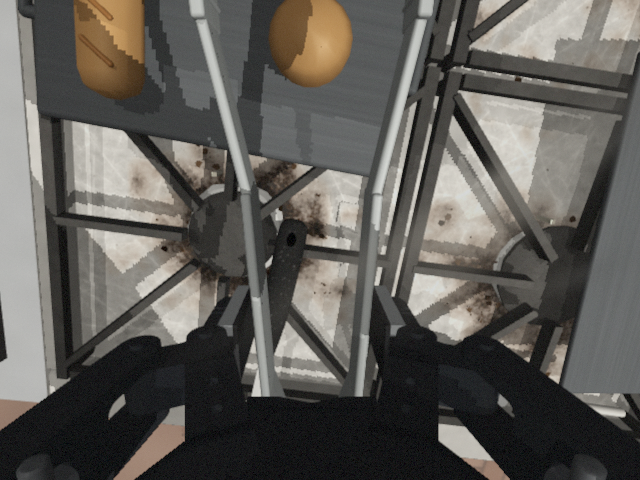

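```bash
python3 - <<'E'
from h import *
f=dict(np.load('w9.npz'))
t=np.linspace(0,2*np.pi,60)
def roll(x,y,z): return np.concatenate([np.c_[x+r*np.cos(t),y+r*np.sin(t),0*t+z+h] for h,r in((0,.021),(.006,.025),(.022,.025),(.032,.020),(.037,.011),(.039,.004))])
p=proj(f,roll(.593,.181,.0355));print(p.min(0),p.max(0))
cv2.imwrite('pics/w9c.png',cv2.resize(cv2.imread('pics/w9.png')[0:110,190:440],None,fx=3,fy=3))
E
```

```text
[268.06554759 -11.39003961] [352.6905661   87.69212367]
```

View pics/w9c.png

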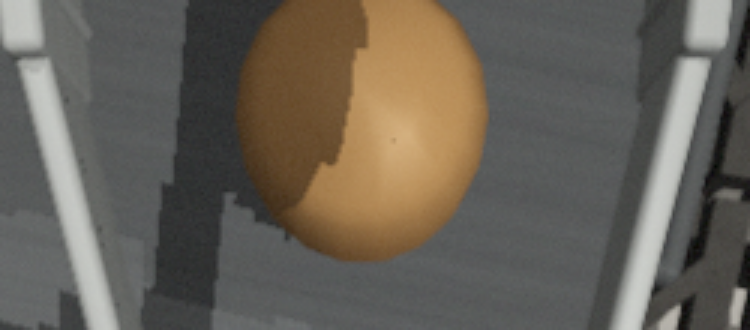

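The wrist view shows the roll centred at column 311, midway between the arms, and it matches the projected model within 1 px. I'll descend.

```bash
python3 -m pendant '[[10,-1,1,0],[20,0,0,0],[25,0,0,0],[20,0,0,0],[12,0,0,0],[6,0,0,0],[0,0,0,0],[0,0,0,0]]'; python3 - <<'E'
from h import *
s=fix(grab_frame("scene"))
cv2.imwrite('pics/t6.png',cv2.resize(s["img"][120:270,180:380,::-1],(800,600),interpolation=cv2.INTER_CUBIC))
f=fix(grab_frame("wrist"));cv2.imwrite('pics/w10.png',f["img"][:,:,::-1])
print(bot.observe()["position"])
E
```

```text
clock: 22.38
position: [0.4651, 0.1631, 0.0295]
tool_rot: [-2.934, 1.57, 0.346]
force: [-0.1, -0.0, -1.0]
grip_width: 0.049
[0.46506023 0.16304271 0.02948244]
```

View pics/t6.png

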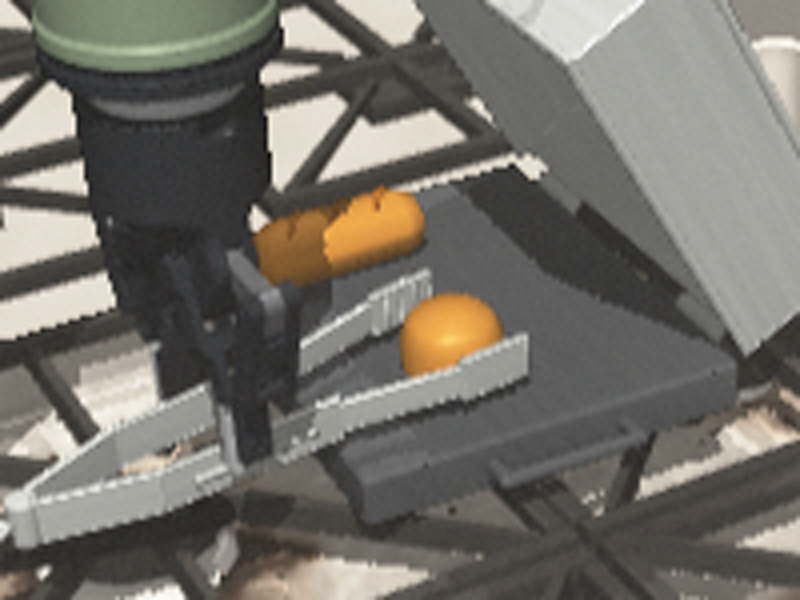

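View pics/w10.png

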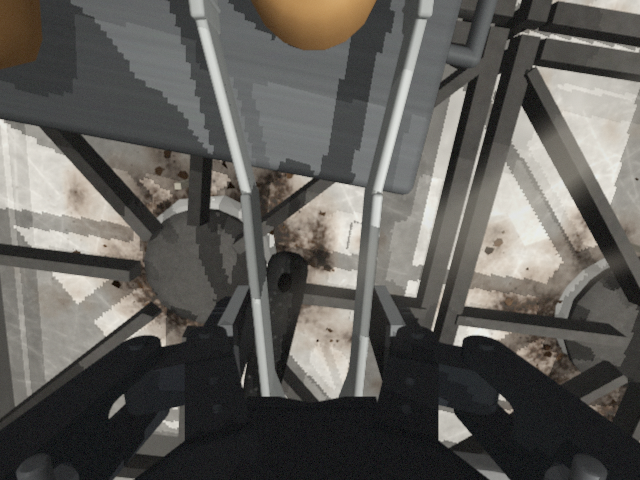

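```bash
python3 -m pendant '[[4,0,0,0],[0,0,0,0]]'; python3 -m pendant '[[0,0,0,0],[0,0,0,0],[0,0,0,0],[0,0,0,0],[0,0,0,0]]' -1 30;  python3 - <<'E'
from h import *
s=fix(grab_frame("scene"))
cv2.imwrite('pics/t7.png',cv2.resize(s["img"][120:270,180:380,::-1],(800,600),interpolation=cv2.INTER_CUBIC))
E
```

```text
clock: 22.72
position: [0.4647, 0.1629, 0.0248]
tool_rot: [0.183, 1.571, -2.819]
force: [-0.1, 0.1, -0.3]
grip_width: 0.0493
clock: 23.35
position: [0.4648, 0.163, 0.025]
tool_rot: [-1.874, 1.571, 1.407]
force: [-0.8, 1.0, -0.7]
grip_width: 0.0389
```

View pics/t7.png

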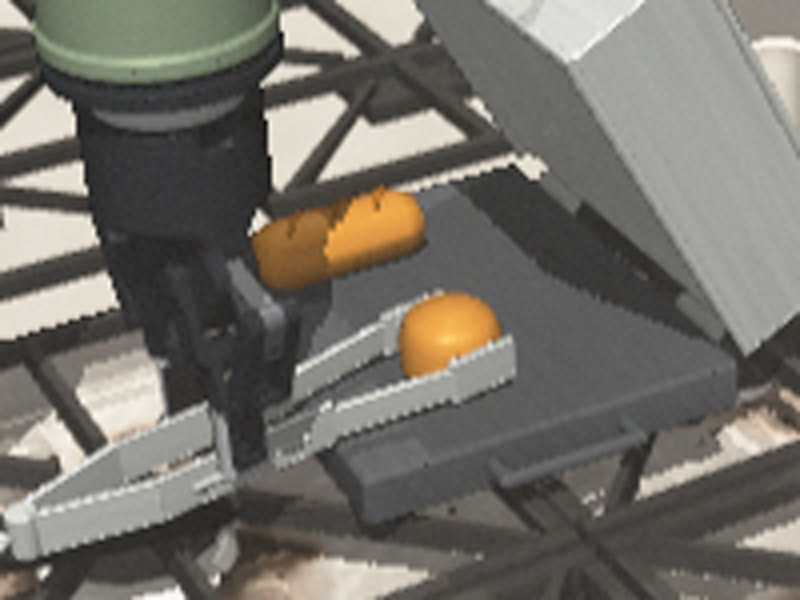

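Width 39 mm: the jaws have closed on the roll. I'll lift gently, drawing back from the cover.

```bash
python3 -m pendant '[[-4,0,0,0],[-8,0,0,0],[-12,0,0,0],[-15,0,3,0],[-18,0,6,0],[-18,0,6,0],[-18,0,6,0],[-18,0,6,0],[-18,0,6,0],[-15,0,3,0],[-10,0,0,0],[0,0,0,0]]';  python3 - <<'E'
from h import *
s=fix(grab_frame("scene"))
cv2.imwrite('pics/t8.png',s["img"][:,:,::-1])
f=fix(grab_frame("wrist"));cv2.imwrite('pics/w11.png',f["img"][:,:,::-1])
E
```

```text
clock: 24.9
position: [0.4296, 0.1581, 0.1795]
tool_rot: [-2.979, 1.57, 0.302]
force: [-0.1, -0.1, -1.9]
grip_width: 0.0386
```

View pics/t8.png

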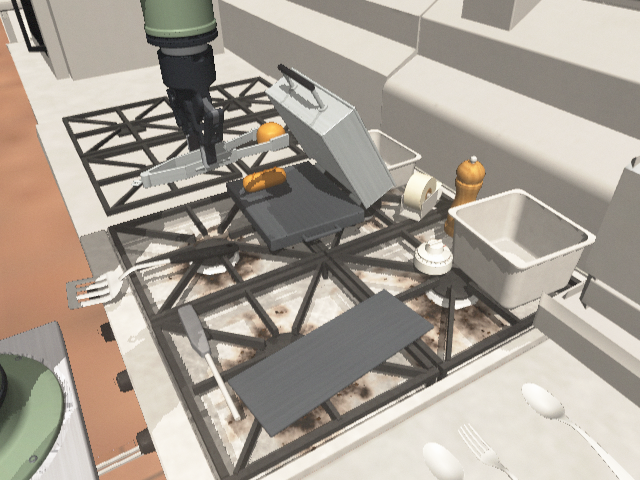

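View pics/w11.png

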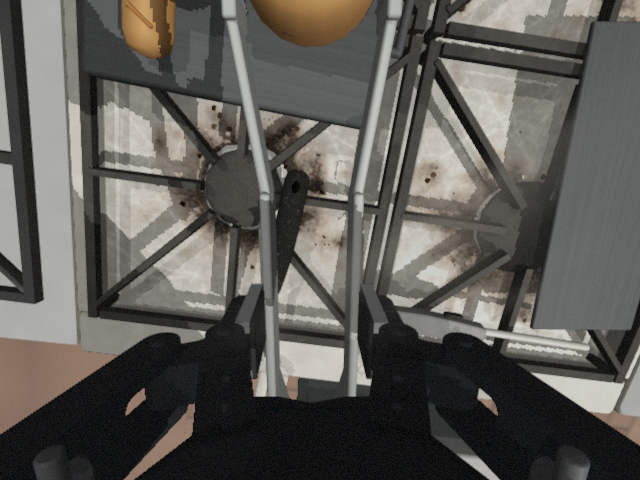

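```bash
python3 -m pendant '[[0,0,0,0],[0,0,0,0],[0,0,0,0],[0,0,0,0],[0,0,0,0],[0,0,0,0],[0,0,0,0],[0,0,0,0]]';  python3 - <<'E'
from h import *
s=fix(grab_frame("scene"));o=bot.observe();print(o["grip_width"],o["position"])
print(proj(s,np.array([[.5575,.176,.21],[.5575,.176,.155]])))
cv2.imwrite('pics/t9.png',cv2.resize(s["img"][50:230,120:400,::-1],(784,504),interpolation=cv2.INTER_CUBIC))
E
```

```text
clock: 26.0
position: [0.4291, 0.158, 0.179]
tool_rot: [-2.548, 1.571, 0.733]
force: [-0.2, 0.1, -1.9]
grip_width: 0.0388
0.03855487229241662 [0.42909438 0.15800414 0.179016  ]
[[271.14347213 133.58150229]
 [273.44989548 162.57319702]]
```

View pics/t9.png

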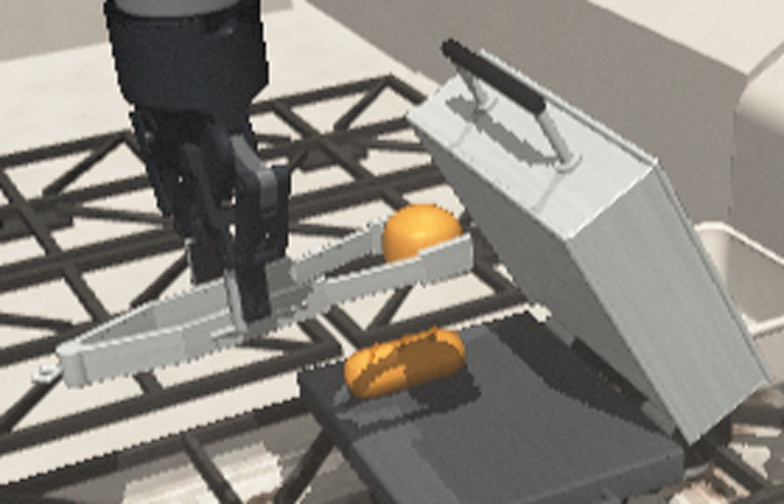

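The roll appears at crop (422,238), which is pixel (271,135), against a prediction of (271,134). Its centre is therefore at about z = 0.21 m, which puts its underside about 15 cm above the plate. The cover and the long roll are where they were, so I'll hand in.

```bash
python3 -c "
from workcell import job_done
print(job_done())"
```

```text
the job is handed in; nothing more can be done
None
```

I raised the cover, took the tongs by their arms, and lifted the round roll with them. I handed the job in at about 26 s, with the roll still pinched in the jaws; no verdict was reported.

**Last checks**
- **Cover:** it stands by itself at about 61° (1.06–1.08 rad) from its corners in the scene picture. It was unchanged in the last picture.
- **Round roll:** it is held in the jaws with its underside about 15 cm above the plate. It showed at pixel (271,135), against a predicted (271,134). The grip width held steady at 38.6–38.9 mm for a second after the lift. The hand did not touch the roll.
- **Long roll:** I saw no shift in the pictures.

**What disagreed**
- **Finger length:** in the pictures the fingers end about 15–20 mm short of the reported TCP. My first close on the handle therefore missed without touching it. I lowered the hand for the second close and allowed for the offset when taking the tongs.
- **Cover's starting angle:** the pictures gave about 0.16–0.20 rad, depending on which points I used.
- **Forces:** the wrist force readings reached about 18 N during the cover arc, well inside the limits.

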